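Load the reference standard and latch the analyser's sample shuttle

TASK

Get the analyser ready for its calibration reading: lay the small steel reference standard with the knob, knob up, flat in the round nest of the pulled-out sample shuttle and let go of it. Then push the sprung shuttle into the analyser by its upright front plate, all the way until it latches and stays in by itself; the depth stop inside, with its latch, is set anew for every job, so feel for the stop and ease the shuttle right up against it without ramming it. Leave the blank disc, the weight and the jar where they stand.

Things in the scene. Friction and masses are not known exactly. Their poses are not given: they have to be found in the camera images.
- loader: Sample loader, fixed: aluminium base 260 x 120 x 12 mm; on it, from x = -22 mm on, a white housing 100 wide, 64 high, open to -x as a tunnel 80 wide with its roof at 52, hiding latch and end stop; a metal tube (axis y, x = 59 to 111, top at 124 mm) lies on it. Origin: centre of the base's underside, on the table. +x: direction in which the shuttle is pushed (roughly away from the robot); z up.
- shuttle (a joint): Travel (m) of the dark steel shuttle along the loader's +x; 0 = out (start). Spring 2 N, rising to 6 N, plus 2 to 4 N over the last 25 mm where the latch lifts. Latches somewhere from 0.040 to 0.080 (differs each time, unmarked); hard stop 3 mm beyond that. Let go, it settles back on the latch and stays in; let go too early, it springs out to 0. Over 30 N is ramming.
- push_face (a point): Centre of the outer (-x) face of the shuttle's upright front plate: 64 mm wide (y), 6 thick, from 14 to 52 mm above the table. Moves with the shuttle, axes as the loader's. With the shuttle out it is at x = -116 mm of the loader, 33 mm above the table. The base below it (top at 12 mm) reaches 14 mm farther out.
- nest (a point): Centre of the floor of the round nest in the shuttle: recess of 48 mm diameter, 5 mm deep, open upwards; floor 21 mm, rim 26 mm above the table. 66 mm behind the push face (x = -50 mm of the loader when out); moves with the shuttle, axes as the loader's. The front plate's inner face is 60 mm from it and rises to 52 mm.
- standard: Reference standard, loose: steel disc of 40 mm diameter and 8 mm thickness with an upright cylindrical knob on its centre (16 mm diameter, 16 mm high; 24 mm in all), 80 to 170 g. Origin: centre of its underside, z up along the knob.
- blank: Bystander: plain steel disc without a knob, 40 mm diameter, 10 mm thick. Origin: centre of its underside.
- weight: Bystander: dark steel cylinder, 48 mm diameter, 40 mm high. Origin: centre of its underside.
- jar: Bystander: small amber jar with a white cap, 44 mm diameter, 58 mm high. Origin: centre of its underside.
There are look-alikes about, which are no part of the job. Leave any black look-alike of the standard alone.

How it is judged:
On the way:
1. the standard lies flat in the nest of the pulled-out shuttle, let go (horizontal distance between standard and nest below 0.007 m and z of standard in the frame of nest between -0.003 and 0.0025 m and angle between standard's own z axis and vertical below 0.08 rad and value of joint shuttle below 0.012 m and contact force between each of the arm, the fingers and standard below 0.3 N), for 0.2 s.
At the end, for the whole second after the job is handed in: The shuttle stays latched in by itself, over 35 mm in, at rest (under 10 mm/s). The standard rests (under 20 mm/s) in its nest: within 7 mm of its centre, -3 to 2.5 mm of its floor, upright within 0.08 rad; it was let go there with the shuttle out (under 12 mm in) (value of joint shuttle above 0.035 m and velocity of joint shuttle between -0.01 and 0.01 m/s and linear speed of standard below 0.02 m/s and horizontal distance between standard and nest below 0.007 m and z of standard in the frame of nest between -0.003 and 0.0025 m and angle between standard's own z axis and vertical below 0.08 rad); the robot touches nothing.
It fails at once if the shuttle or loader is rammed (over 30 N from the robot) (contact force between any of the fingers, the arm and loader above 30 N).
It fails at once if the blank is disturbed (moved over 20 mm) (distance of blank from where it was at the start of the episode above 0.02 m).
It fails at once if the weight is disturbed (moved over 20 mm) (distance of weight from where it was at the start of the episode above 0.02 m).
It fails at once if the jar is disturbed (moved over 20 mm) (distance of jar from where it was at the start of the episode above 0.02 m).
It also fails if it takes over 48 s, if anything falls off the work surface, if the arm or the gripper's body presses on something with over 40 N, if the wrist force passes 120 N, or if a joint passes its speed limit or range.

ROBOT

A 7-joint arm with a two-finger parallel gripper is mounted at the origin on the work surface. World frame = base frame: x ahead of the robot, y to its left, z up, the work surface at z = 0. Lengths are in m, angles in rad, forces in N, time in s.
With the tool pointing down it reaches from about 0.375 to 0.925 m from the base axis. Payload 3.1 kg.
Tool frame: the origin (TCP) lies midway between the tips of the shut fingers; the grasp point (between the pads) lies 19 mm behind it; z points along the fingers, y is the direction in which the jaws open and shut (so a half turn about z gives the same grasp; the last joint's range is limited). The gripper opens to 85 mm and grips with 20 to 120 N. Pads are 22 mm wide; open, the fingers measure 114 mm over their backs; the gripper's body (76 mm by 85 mm) begins 54 mm behind the grasp point. The pads swing forward as they close: fully open they stand 13 mm farther back than shut.
Start: joints at [1.016, 0.383, 0.044, 1.598, -0.018, 1.161, -0.05], TCP at [0.287, -0.583, 0.231] pointing down, gripper open.
Joint ranges: [-2.61, 2.61], [-0.41, 2.15], [-1.48, 1.57], [0, 2.5], [-1.57, 4.71], [0.05, 1.97], [-2.85, 2.85]. Speed limits (rad/s): [2.79, 2.79, 3.14, 3.14, 3.14, 3.14, 3.14].

INTERFACE

Orientations are given as a rotation vector (axis times angle).
In Python, from cell import sense, get_image, calibration, sign_off gives the robot as it stands. The module is installed in compiled form; this text tells all that it offers.
- The arm moves only by the tool apply_moves, never from a script. Its argument "motion" is a list of rows, each a list of 3 entries, a list of its own where there are three numbers: the shift along the tool's x, y, z in cm, then the turn, a rotation vector about the tool's x, y, z in degrees, then the closure, from 0 (fully open) to 1 (shut). A call has 1 to 10 rows; each row is the pose to reach, as a shift and turn from the pose commanded when the call began, along the tool's axes at that moment; what a row does not reach only later rows make up. A row lasts 1/12 s, in which the tool goes at most 41.7 mm and 7.16 degrees, less where a joint would pass 70% of its speed; a pose out of reach is approached as far as the arm can. A call with a gripper value outside its range is refused whole. The fingers move at their own pace and stop on an object; "newtons" is the grip in N (left out, the last holds). Time passes only in rows, so rows that repeat a pose let the fingers close. It gives the time, the measured TCP pose, the force and the opening at its end, in the units of the state.
- sense(): the state, without advancing time (a new reading comes with each control period).
- get_image(name): name is "scene" or "side" or "wrist"; returns (picture, depth): 480x640x3 uint8, red, green, blue; 480x640 float32, m along the optical axis (not along the pixel's ray), 0 where there is no reading.
- calibration(name): a dict with "mtx" (3x3 intrinsics, pixels), "dist_coeffs" ([k1, k2, p1, p2, k3] as OpenCV has them; the pictures are not rectified), "view" (4x4, takes a point from world to camera coordinates); the wrist camera has in their place "T_tool_cam" (4x4, takes a point from camera to tool coordinates, whose origin is the TCP and whose axes are the flange's). Camera axes: x right, y down, z forward; pixel columns grow to the right and rows downward; lengths in m; the calibration is good to about 2 mm. A picture is of the moment at which its call begins: read the wrist's pose just before it. calibration takes no time and is no camera call.
- sign_off(): hands the job in, once; it reports no verdict.
The state is a dict: "time_s": time; "joint_pos": joint angles; "qvel": joint speeds; "tau": joint torques, N m; "tcp_pos": TCP position; "tcp_rot": TCP orientation; "contact_force": force on the tool from outside, world axes, zero at the start; "moment": the same for the moment, N m; "finger_gap": opening from 0.0 (shut) to 1.0 (fully open).
Only numpy, scipy, OpenCV 4.12 (cv2) and the standard library are available. Lean on these libraries where they do the work, as an engineer would, in place of code of your own. Each camera call takes 0.05 s, during which the arm holds its last target. There are 200 camera calls.

## Working session

There is one attempt and no reset: what is moved stays moved. The work goes in short steps, Python scripts to look and compute and a tool call to move; the robot and the scene stay as the last step left them, time stands still between calls to the robot, and variables do not carry over. Pictures are saved under pics/ and viewed, about 8 in all and at most 12, crops included, and the job is handed in when it is done.

Besides the shell and the picture viewer there is one more tool, called after "Request:" as name([rows], argument=value, ...), one row to a line, values as JSON. apply_moves: Moves the arm, as the interface text tells. Its arguments: {"type":"object","properties":{"motion":{"type":"array"},"newtons":{"type":"number"}},"required":["motion"]}

```bash
mkdir -p pics
cat > h.py <<'E'
import numpy as np, cv2
from scipy.spatial.transform import Rotation as R
from cell import sense,get_image,calibration,sign_off
def grab(n,f):
    s=sense(); im,d=get_image(n); np.savez(''+f+'.npz',im=im,d=d,p=s['tcp_pos'],r=s['tcp_rot'],n=n)
    cv2.imwrite('pics/'+f+'.png',im[:,:,::-1]); return s
def T(f):
    z=np.load(''+f+'.npz'); n=str(z['n']); c=calibration(n)
    if n=='wrist':
        M=np.eye(4); M[:3,:3]=R.from_rotvec(z['r']).as_matrix(); M[:3,3]=z['p']; M=M@np.array(c['T_tool_cam'])
    else: M=np.linalg.inv(np.array(c['view']))
    return z,np.array(c['mtx']),np.array(c['dist_coeffs']),M
def px(f,u,v,h=None):
    "world point of pixel; by depth, or on plane z=h"
    z,K,D,M=T(f); q=cv2.undistortPoints(np.array([[[u,v]]],float),K,D)[0,0]
    ray=np.array([q[0],q[1],1.])
    if h is None:
        w=z['d'][int(v)-1:int(v)+2,int(u)-1:int(u)+2]; s=np.median(w)
    else: s=(h-M[2,3])/(M[:3,:3]@ray)[2]
    return M[:3,:3]@(ray*s)+M[:3,3]
def proj(f,P):
    z,K,D,M=T(f); V=np.linalg.inv(M)
    return cv2.projectPoints(np.array(P,float).reshape(-1,1,3),cv2.Rodrigues(V[:3,:3])[0],V[:3,3],K,D)[0][:,0]
def crop(f,u0,v0,u1,v1,k,o):
    im=np.load(''+f+'.npz')['im'][v0:v1,u0:u1,::-1]
    cv2.imwrite('pics/'+o+'.png',cv2.resize(im,None,fx=k,fy=k,interpolation=cv2.INTER_CUBIC))
E
python3 - <<'E'
from h import *
grab('scene','s1');grab('side','d1');print(sense())
a=[cv2.imread(f'pics/{f}.png') for f in('s1','d1')]
for n in('scene','side','wrist'):
  c=calibration(n);print(n,np.round(c.get('view',c.get('T_tool_cam')),3).tolist())
E
```

```text
{'time_s': 0.1, 'joint_pos': array([ 1.01618009,  0.38377054,  0.04384932,  1.59941245, -0.01791694,
        1.16121859, -0.04989493]), 'qvel': array([-0.00140757, -0.00127493, -0.00094149, -0.00476555, -0.00046876,
        0.00161198, -0.00141643]), 'tau': array([ 2.67969292e-03, -4.34730434e+01,  1.02920394e+00, -2.50453556e+01,
        1.08415805e-02,  5.47891788e-03, -1.94038995e-05]), 'tcp_pos': array([ 0.286328  , -0.58258121,  0.23000389]), 'tcp_rot': array([-3.05771161e+00, -7.10917535e-01,  1.03592056e-03]), 'contact_force': array([-0.16978913,  0.05688397,  0.33009435]), 'moment': array([ 0.02969517, -0.01252863, -0.01917348]), 'finger_gap': 0.999725663948549}
scene [[-0.591, 0.807, -0.008, 0.269], [0.579, 0.417, -0.701, -0.296], [-0.562, -0.419, -0.713, 1.297], [0.0, 0.0, 0.0, 1.0]]
side [[-0.747, -0.664, 0.025, 0.459], [-0.356, 0.367, -0.859, 0.236], [0.562, -0.651, -0.511, 0.525], [0.0, 0.0, 0.0, 1.0]]
wrist [[-0.0, -0.957, -0.29, 0.075], [1.0, 0.0, -0.001, 0.0], [0.001, -0.29, 0.957, -0.143], [0.0, 0.0, 0.0, 1.0]]
```

View pics/s1.png

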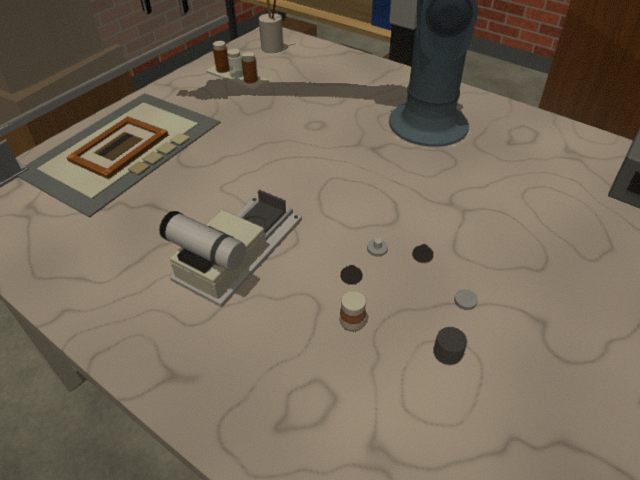

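View pics/d1.png

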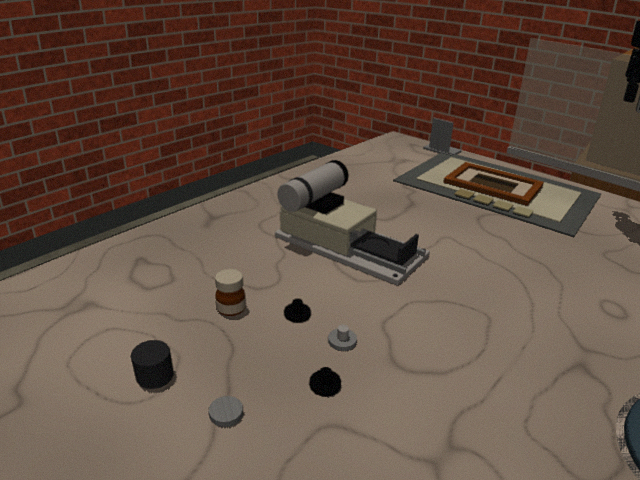

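Scene: the steel standard with its knob is at (377,247). It could be confused with the black knobbed look-alikes at (351,274) and (423,253) and the plain blank at (466,299); the weight is at (450,346) and the jar at (352,311). Side: the standard is at (342,339), the black ones at (297,310) and (325,381), and the shuttle plate is near (410,248). I choose the steel one with the knob and check it close up.

Run:
```python
from h import *
crop('s1',220,180,400,300,4,'a');crop('d1',270,200,440,360,4,'b')
a=cv2.imread('pics/a.png');b=cv2.imread('pics/b.png')
c=np.zeros((600,800,3),np.uint8)
a=cv2.resize(a,(450,300));b=cv2.resize(b,(638,600))
cv2.imwrite('pics/b2.png',b);cv2.imwrite('pics/a2.png',cv2.imread('pics/a.png'))
for h,u,v in((.024,377,240),(.0,377,249)):print('std s',px('s1',u,v,h),px('s1',u,v))
print('std d',px('d1',343,329,.024),px('d1',342,341,.008), px('d1',343,329))
for n,s,d in(('jar',(352,300),(229,278)),('blk1',(351,272),(297,303)),('blk2',(423,250),(325,373))):print(n,px('s1',*s),px('d1',*d))
```

```text
std s [0.44935901 0.12596531 0.024     ] [0.44950362 0.12604209 0.02416485]
std s [0.44894719 0.12763798 0.        ] [0.45605611 0.13139017 0.00837749]
std d [0.44590581 0.12767393 0.024     ] [0.4424318  0.13269322 0.008     ] [0.44530873 0.1284969  0.02482911]
jar [0.61872944 0.1813289  0.05862747] [0.61054843 0.18497542 0.05825347]
blk1 [0.54244087 0.12950734 0.02131393] [0.53083522 0.12776002 0.02431554]
blk2 [0.42006726 0.20859864 0.02236185] [0.40956224 0.20789194 0.0238764 ]
```

View pics/a2.png

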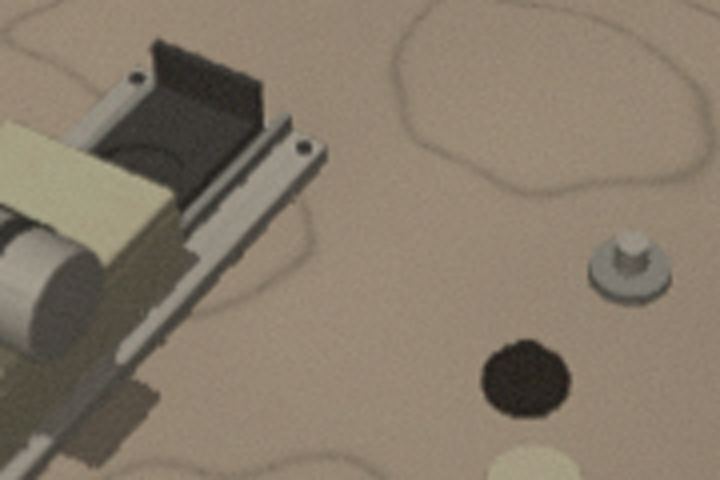

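View pics/b2.png

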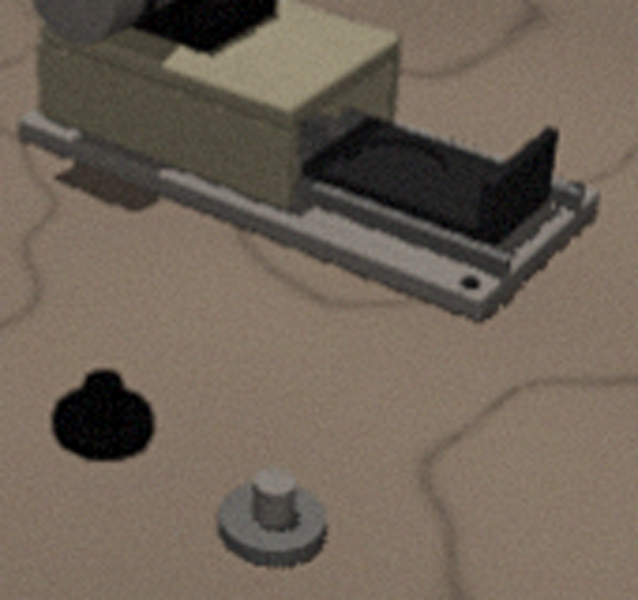

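Crops: the target is light steel with a knob and the neighbour is black, so the choice stands. Next I fit the loader pose from the corners of the base, plate and housing that I read off both crops.

```bash
cat > fit.py <<'E'
from h import *
from scipy.optimize import least_squares
k=638/170
A=lambda u,v:(220+u/4,180+v/4); B=lambda u,v:(270+u/k,200+v/k)
# loader points : image obs.  robot sits at -x; +y left
obs=[('s1',A(155,42),(-.113,-.032,.052)),('s1',A(263,83),(-.113,.032,.052)),('s1',A(326,150),(-.13,.06,.012)),
('s1',A(175,192),(-.022,.05,.064)),('d1',B(481,303),(-.13,.06,.012)),('d1',B(598,193),(-.13,-.06,.012)),
('d1',B(294,108),(-.022,.05,.064)),('d1',B(398,42),(-.022,-.05,.064)),('d1',B(556,128),(-.113,-.032,.052)),('d1',B(487,170),(-.113,.032,.052))]
def W(p,L): c,s=np.cos(p[2]),np.sin(p[2]); return np.array([p[0]+c*L[0]-s*L[1],p[1]+s*L[0]+c*L[1],L[2]])
if __name__=='__main__':
    f=lambda p,fs=('s1','d1'):np.concatenate([proj(o[0],W(p,o[2]))[0]-o[1] for o in obs if o[0] in fs])
    for fs in(('s1','d1'),('s1',),('d1',)):
        best=min((least_squares(f,[.5,-.2,y],args=(fs,),loss='soft_l1') for y in np.arange(-3,3,.5)),key=lambda r:r.cost)
        print(fs,best.x,best.cost,np.round(best.fun,1))
        print('nest',W(best.x,(-.05,0,.021)),'push',W(best.x,(-.116,0,.033)))
E
python3 fit.py
```

```text
Traceback (most recent call last):
  File "fit.py", line 13, in <module>
    best=min((least_squares(f,[.5,-.2,y],args=(fs,),loss='soft_l1') for y in np.arange(-3,3,.5)),key=lambda r:r.cost)
  File "fit.py", line 13, in <genexpr>
    best=min((least_squares(f,[.5,-.2,y],args=(fs,),loss='soft_l1') for y in np.arange(-3,3,.5)),key=lambda r:r.cost)
              ~~~~~~~~~~~~~^^^^^^^^^^^^^^^^^^^^^^^^^^^^^^^^^^^^^^^^
  File "fit.py", line 11, in <lambda>
    f=lambda p,fs=('s1','d1'):np.concatenate([proj(o[0],W(p,o[2]))[0]-o[1] for o in obs if o[0] in fs])
                                              ~~~~^^^^^^^^^^^^^^^^
  File "h.py", line 22, in proj
    z,K,D,M=T(f); V=np.linalg.inv(M)
            ~^^^
  File "h.py", line 8, in T
    z=np.load(''+f+'.npz'); n=str(z['n']); c=calibration(n)
                                                      ~~~~~~~~~~~^^^
ValueError: time passes only in moves, steps and waits
```

```bash
sed -i 's/^def T(f)/import functools\n@functools.cache\ndef T(f)/' h.py; sed -i 's/np.arange(-3,3,.5)/(-.5,0,.5)/' fit.py; python3 fit.py
```

```text
('s1', 'd1') [ 0.6014981  -0.08858276  0.08296442] 10.266876805695167 [-0.2 -1.  -0.9 -0.5  0.7 -2.4  0.8 -1.3 -0.8 -0.4  0.5 -0.6 -1.7  0.3
  1.1 -2.2 -1.1 -0.2 -0.5  3.2]
nest [ 0.55167008 -0.09272623  0.021     ] push [ 0.48589709 -0.0981956   0.033     ]
('s1',) [ 0.60421294 -0.08806543  0.0642433 ] 1.1986037142157338 [ 0.2 -0.  -0.9  0.8  0.8 -0.8 -0.1 -0. ]
nest [ 0.55431609 -0.09127539  0.021     ] push [ 0.48845224 -0.09551253  0.033     ]
('d1',) [ 0.60061342 -0.08745458  0.09529949] 5.783904436743121 [ 0.2 -0.2  0.6 -0.7 -1.3  0.7  0.9 -2.  -0.9 -0.2  0.1  3.4]
nest [ 0.5508403  -0.09221234  0.021     ] push [ 0.48513978 -0.09849259  0.033     ]
```

```bash
cat >> h.py <<'E'
def go(p,yaw=None):
    "shift (cm, tool axes) and turn (deg, tool rotvec) to have TCP at p, pointing down with tool x at yaw"
    s=sense(); r=R.from_rotvec(s['tcp_rot']); print('t',s['time_s'],'tcp',np.round(s['tcp_pos'],4),'gap',round(s['finger_gap'],3),'F',np.round(s['contact_force'],2),'xaxis yaw',np.degrees(np.arctan2(*r.as_matrix()[[1,0],0])).round(2))
    print('shift',np.round(r.inv().apply(np.array(p)-s['tcp_pos'])*100,2))
    if yaw is not None:
        t=R.from_matrix(np.array([[np.cos(yaw),np.sin(yaw),0],[np.sin(yaw),-np.cos(yaw),0],[0,0,-1]]))
        print('turn',np.degrees((r.inv()*t).as_rotvec()).round(2))
E
python3 -c "
from h import *
go([.448,.127,.2],.083)"
```

```text
t 0.1 tcp [ 0.2863 -0.5826  0.23  ] gap 1.0 F [-0.17  0.06  0.33] xaxis yaw 26.18
shift [ 45.81 -56.54   3.13]
turn [-0.14  0.03 21.42]
```

Request:
apply_moves([
  [[45.8, -56.5, 0], [0, 0, 21.4], 0],
  [[45.8, -56.5, 0], [0, 0, 21.4], 0],
  [[45.8, -56.5, 0], [0, 0, 21.4], 0],
  [[45.8, -56.5, 0], [0, 0, 21.4], 0],
  [[45.8, -56.5, 0], [0, 0, 21.4], 0],
  [[45.8, -56.5, 0], [0, 0, 21.4], 0],
  [[45.8, -56.5, 0], [0, 0, 21.4], 0],
  [[45.8, -56.5, 0], [0, 0, 21.4], 0],
  [[45.8, -56.5, 0], [0, 0, 21.4], 0],
  [[45.8, -56.5, 0], [0, 0, 21.4], 0],
], newtons=40)

```text
time_s: 0.93
tcp_pos: [0.3789, -0.175, 0.231]
tcp_rot: [3.139, 0.13, -0.001]
contact_force: [1.1, 0.1, -0.1]
finger_gap: 1.002
```

```bash
python3 -c "
from h import *
grab('wrist','w0');print(sense()['joint_pos'])
go([.448,.127,.2],.083)"
```

```text
[ 0.55408713 -0.05910104 -0.23062664  2.11467062 -0.02076916  1.08620392
 -1.14225951]
t 0.9833 tcp [ 0.3813 -0.1656  0.2309] gap 0.999 F [0.25 5.72 0.24] xaxis yaw 5.44
shift [  9.41 -28.48   3.24]
turn [-0.29 -0.03  0.69]
```

Request:
apply_moves([
  [[9.3, -28.5, 3], [0, 0, 0], 0],
  [[9.3, -28.5, 3], [0, 0, 0], 0],
  [[9.3, -28.5, 3], [0, 0, 0], 0],
  [[9.3, -28.5, 3], [0, 0, 0], 0],
  [[9.3, -28.5, 3], [0, 0, 0], 0.4],
  [[9.3, -28.5, 3], [0, 0, 0], 0.4],
  [[9.3, -28.5, 3], [0, 0, 0], 0.4],
  [[9.3, -28.5, 3], [0, 0, 0], 0.4],
  [[9.3, -28.5, 3], [0, 0, 0], 0.4],
  [[9.3, -28.5, 3], [0, 0, 0], 0.4],
])

```text
time_s: 1.82
tcp_pos: [0.4479, 0.1146, 0.2007]
tcp_rot: [3.138, 0.134, -0.002]
contact_force: [0.7, 0.1, 0.2]
finger_gap: 0.598
```

```bash
python3 -c "
from h import *
grab('wrist','w1')
go([.448,.127,.2],.083)
print(proj('w1',[[.4475,.127,.024]]), proj('w0',[W for W in [[.552,-.0925,.021],[.486,-.098,.052]]]))
"
```

```text
t 1.8667 tcp [0.448  0.1133 0.2008] gap 0.597 F [ 0.79 -0.02 -0.16] xaxis yaw 4.73
shift [ 0.12 -1.37  0.08]
turn [ 0.05  0.09 -0.03]
[[312.26337729 216.49347   ]] [[238.68443218 -21.7457593 ]
 [234.66955374  65.62796637]]
```

View pics/w1.png

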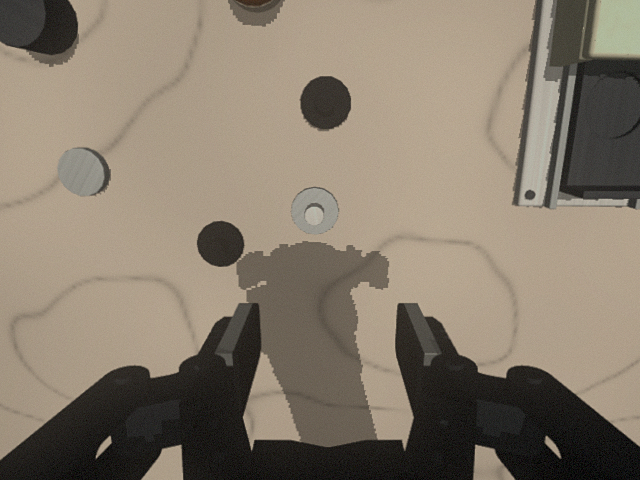

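Wrist view: the steel standard's knob is at (314,215), with black look-alikes at (325,102) and (220,243) well clear of the jaws. The blank is at (83,172) and the loader is on the right.

```bash
python3 -c "
from h import *
p=px('w1',314.5,215,.024);print(p,px('w1',314,215),px('w1',220,243,.02))
go([p[0],p[1],.011],.083)"
```

```text
[0.44886458 0.12531832 0.024     ] [0.44885856 0.12571263 0.02412035] [0.41783165 0.20119664 0.02      ]
t 1.8667 tcp [0.448  0.1133 0.2008] gap 0.597 F [ 0.79 -0.02 -0.16] xaxis yaw 4.73
shift [ 0.22 -1.21 18.98]
turn [ 0.05  0.09 -0.03]
```

Request:
apply_moves([
  [[0.2, -1.2, 4], [0, 0, 0], 0.4],
  [[0.2, -1.2, 8], [0, 0, 0], 0.4],
  [[0.2, -1.2, 12], [0, 0, 0], 0.4],
  [[0.2, -1.2, 14.5], [0, 0, 0], 0.4],
  [[0.2, -1.2, 14.5], [0, 0, 0], 0.4],
  [[0.2, -1.2, 14.5], [0, 0, 0], 0.4],
])

```text
time_s: 2.37
tcp_pos: [0.4481, 0.1243, 0.0552]
tcp_rot: [3.137, 0.126, -0.006]
contact_force: [0.5, -0.2, -0.0]
finger_gap: 0.601
```

```bash
python3 -c "
from h import *
grab('wrist','w2')
go([.4489,.1253,.011],.083)
print(proj('w2',[[.4489,.1253,.024]]))"
```

```text
t 2.4167 tcp [0.45   0.1253 0.057 ] gap 0.598 F [ 0.61  0.02 -0.21] xaxis yaw 4.63
shift [-0.11 -0.01  4.6 ]
turn [ 0.04 -0.03 -0.13]
[[325.4711272  287.98657149]]
```

View pics/w2.png

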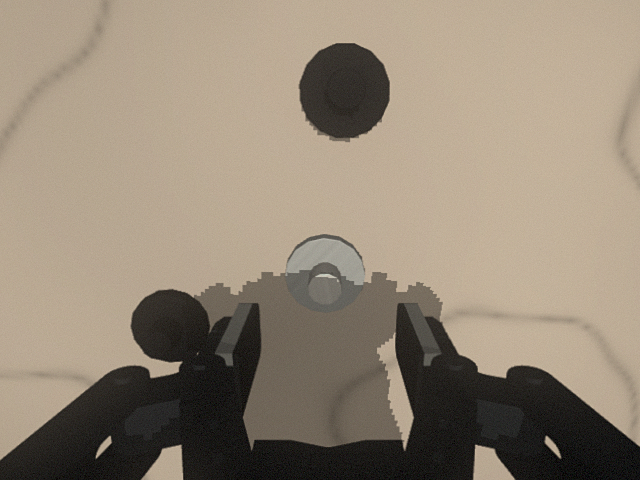

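Wrist view close up: the knob is at (325,289), 1 px from the prediction and midway between the jaws (240 to 415). I go down and grip.

Request:
apply_moves([
  [[-0.1, 0, 2.5], [0, 0, 0], 0.4],
  [[-0.1, 0, 4.0], [0, 0, 0], 0.4],
  [[-0.1, 0, 4.5], [0, 0, 0], 0.5],
  [[-0.1, 0, 4.5], [0, 0, 0], 1],
  [[-0.1, 0, 4.5], [0, 0, 0], 1],
  [[-0.1, 0, 4.5], [0, 0, 0], 1],
  [[-0.1, 0, 4.5], [0, 0, 0], 1],
  [[-0.1, 0, 4.5], [0, 0, 0], 1],
  [[-0.1, 0, 4.5], [0, 0, 0], 1],
], newtons=40)

```text
time_s: 3.17
tcp_pos: [0.4503, 0.127, 0.0132]
tcp_rot: [-3.139, -0.13, -0.006]
contact_force: [-1.1, -1.4, 6.5]
finger_gap: 0.161
```

```bash
python3 -c "
from h import *
go([.4489,.1253,.012],.083)"
```

```text
t 3.1667 tcp [0.4503 0.127  0.0132] gap 0.161 F [-1.07 -1.42  6.52] xaxis yaw 4.76
shift [-0.15  0.16  0.12]
turn [ 0.01 -0.21  0.  ]
```

Request:
apply_moves([
  [[0, 0, -1], [0, 0, 0], 1],
  [[0, 0, -4], [0, 0, 0], 1],
  [[0, 0, -8], [0, 0, 0], 1],
  [[0, 0, -12], [0, 0, 0], 1],
  [[0, 0, -12], [0, 0, 0], 1],
  [[0, 0, -12], [0, 0, 0], 1],
])

```text
time_s: 3.67
tcp_pos: [0.451, 0.1275, 0.1349]
tcp_rot: [-3.138, -0.131, -0.013]
contact_force: [-0.4, -0.4, -1.8]
finger_gap: 0.162
```

```bash
python3 -c "
from h import *
grab('wrist','w3');grab('side','d3')
crop('w3',180,220,480,480,1.5,'w3c');crop('d3',290,200,450,400,3,'d3c')
a=cv2.imread('pics/w3c.png');b=cv2.imread('pics/d3c.png')
c=np.zeros((600,800,3),np.uint8);a=cv2.resize(a,(400,347));b=cv2.resize(b,(400,500));c[:347,:400]=a;c[:500,400:]=b;cv2.imwrite('pics/m3.png',c)
go([.5520,-.0925,.132],.083)"
```

```text
t 3.7667 tcp [0.4477 0.1262 0.1312] gap 0.162 F [-0.56 -0.55 -1.27] xaxis yaw 4.77
shift [ 8.57 22.67 -0.06]
turn [0.04 0.02 0.02]
```

View pics/m3.png

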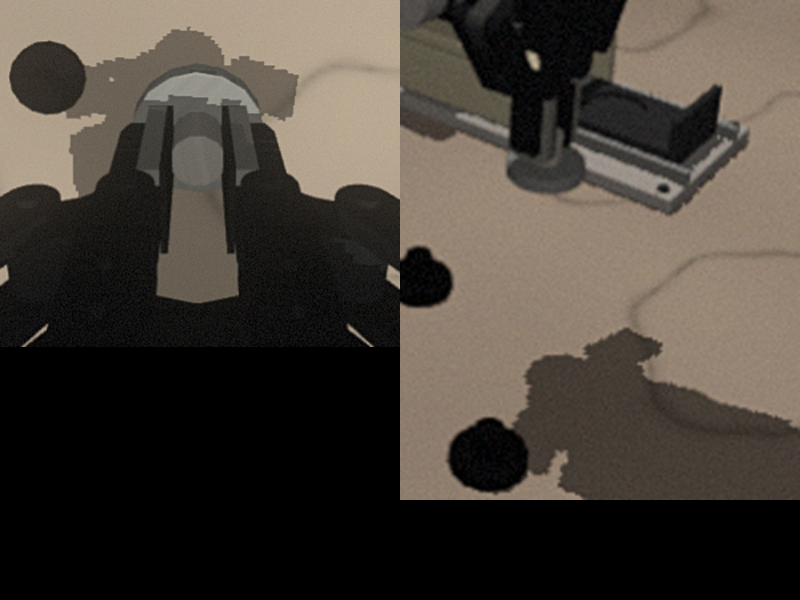

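The standard hangs level in the jaws: in the left crop the disc is symmetric about the knob at (197,160). Next, a near view of the nest.

Request:
apply_moves([
  [[0.8, 22.7, -2], [0, 0, 0], 1],
  [[0.8, 22.7, -2], [0, 0, 0], 1],
  [[0.8, 22.7, -2], [0, 0, 0], 1],
  [[0.8, 22.7, -2], [0, 0, 0], 1],
  [[0.8, 22.7, -2], [0, 0, 0], 1],
  [[0.8, 22.7, -2], [0, 0, 0], 1],
  [[0.8, 22.7, -2], [0, 0, 0], 1],
  [[0.8, 22.7, -2], [0, 0, 0], 1],
])

```text
time_s: 4.43
tcp_pos: [0.4735, -0.1002, 0.1493]
tcp_rot: [-3.138, -0.124, 0.006]
contact_force: [0.2, 0.3, -0.7]
finger_gap: 0.162
```

```bash
python3 -c "
from h import *
from fit import W
s=grab('wrist','w4')
go([.5520,-.0925,.132],.083)
p=[0.6015,-.0886,.083]
L=[(-.05,0,.021),(-.116,.032,.052),(-.116,-.032,.052),(-.022,.05,.064),(-.022,-.05,.064),(-.13,.06,.012),(-.13,-.06,.012)]
print(proj('w4',[W(p,l) for l in L]).round())
"
```

```text
t 4.4833 tcp [ 0.4736 -0.0983  0.1494] gap 0.161 F [ 0.3  0.5 -0.7] xaxis yaw 4.74
shift [7.87 0.07 1.71]
turn [-0.13  0.22 -0.02]
[[326. 113.]
 [273. 227.]
 [380. 227.]
 [228.  56.]
 [423.  55.]
 [242. 232.]
 [412. 231.]]
```

View pics/w4.png

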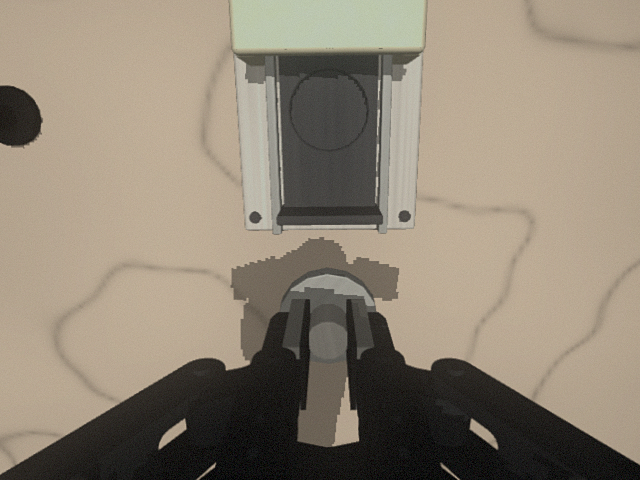

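Wrist view: nest circle spans 290–368 by 69–151, centre (329,110). Housing edge corners are at (231,53) and (425,51), base corners at (246,230) and (415,229), plate around (277–383, 222).

```bash
python3 -c "
from h import *
from fit import W
from scipy.optimize import least_squares
n=px('w4',329,110,.026)
pts=[((246,230),(-.13,.06,.012)),((415,229),(-.13,-.06,.012)),((231,53),(-.022,.05,.064)),((425,51),(-.022,-.05,.064)),((329,110),(-.05,0,.026))]
r=least_squares(lambda p:np.concatenate([proj('w4',W(p,l))[0]-o for o,l in pts]),[.6,-.09,.08])
print(n,r.x,r.fun.round(1),'nest',W(r.x,(-.05,0,.021)),'push',W(r.x,(-.116,0,.033)))
# where is held standard's knob top relative to tcp (knob top approx tcp+.0108 up)
s=np.load('w4.npz')['p']; k=px('w4',329,341,s[2]+.0108)
print('knob-tcp',k-s)
go([*W(r.x,(-.05,0,.08))],r.x[2])
"
```

```text
[ 0.55342287 -0.09437361  0.026     ] [ 0.60314334 -0.08973963  0.09067641] [-0.9  0.4  0.2 -0.4 -0.4  0.3  1.  -0.2 -0.2  0.1] nest [ 0.55334876 -0.09426724  0.021     ] push [ 0.48761991 -0.10024368  0.033     ]
knob-tcp [-0.00184612 -0.00067969  0.0108    ]
t 4.4833 tcp [ 0.4736 -0.0983  0.1494] gap 0.161 F [ 0.3  0.5 -0.7] xaxis yaw 4.74
shift [8.01 0.27 6.91]
turn [-0.13  0.22 -0.46]
```

Request:
apply_moves([
  [[4.1, 0.2, 2], [0, 0, 0], 1],
  [[8.1, 0.2, 4], [0, 0, 0], 1],
  [[8.1, 0.2, 6.9], [0, 0, 0], 1],
  [[8.1, 0.2, 9], [0, 0, 0], 1],
  [[8.1, 0.2, 9], [0, 0, 0], 1],
  [[8.1, 0.2, 9], [0, 0, 0], 1],
])

```text
time_s: 4.98
tcp_pos: [0.5546, -0.0908, 0.0593]
tcp_rot: [-3.136, -0.138, 0.007]
contact_force: [-0.9, -0.4, -0.7]
finger_gap: 0.148
```

```bash
python3 -c "
from h import *
grab('wrist','w5');grab('scene','s5');grab('side','d5')
go([.555,-.094,.034],.088)
a=cv2.imread('pics/w5.png')[60:480,130:530]
crop('d5',330,180,450,290,3.5,'t');b=cv2.imread('pics/t.png')
c=np.zeros((420,400+b.shape[1],3),np.uint8);c[:420,:400]=a;c[:b.shape[0],400:]=b;print(c.shape);cv2.imwrite('pics/m5.png',c[:,:800])
"
```

```text
t 5.1333 tcp [ 0.5558 -0.0926  0.0612] gap 0.15 F [-0.13  1.33 -0.13] xaxis yaw 4.9
shift [-0.09  0.13  2.72]
turn [-0.04  0.02 -0.14]
(420, 820, 3)
```

View pics/m5.png

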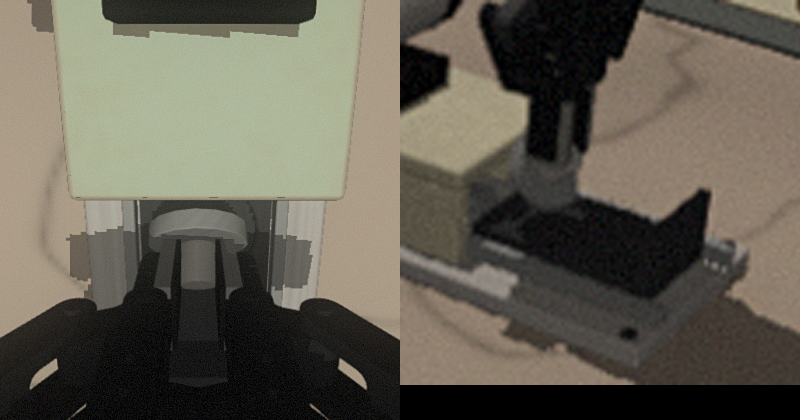

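This picture shows a problem. The standard has pitched forward in the jaws: in the left view the knob lies along the image at (198,265) with the disc nearly edge-on at (198,225). I won't place it like this. I lift gently, carry it to free table and right it there.

Request:
apply_moves([
  [[0, 0, -0.5], [0, 0, 0], 1],
  [[0, 0, -1.5], [0, 0, 0], 1],
  [[0, 0, -3], [0, 0, 0], 1],
  [[0, 0, -5], [0, 0, 0], 1],
  [[0, 0, -7], [0, 0, 0], 1],
  [[0, 0, -8.5], [0, 0, 0], 1],
  [[0, 0, -9.5], [0, 0, 0], 1],
  [[0, 0, -10], [0, 0, 0], 1],
  [[0, 0, -10], [0, 0, 0], 1],
], newtons=80)

```text
time_s: 5.88
tcp_pos: [0.5572, -0.0943, 0.1632]
tcp_rot: [3.138, 0.131, 0.005]
contact_force: [0.2, 0.3, -0.3]
finger_gap: 0.123
```

```bash
python3 -c "
from h import *
go([.44,.04,.16],.088)
grab('side','d6');grab('wrist','w6')
z,K,D,M=T('w6');d=z['d']
vs,us=np.mgrid[250:420:4,260:400:4]
P=np.array([np.r_[px('w6',u,v),u,v] for u,v in zip(us.ravel(),vs.ravel())])
p=np.load('w6.npz')['p']; r=R.from_rotvec(np.load('w6.npz')['r'])
Q=r.inv().apply(P[:,:3]-p)*1000
m=(abs(Q[:,0])<40)&(abs(Q[:,1])<22)&(Q[:,2]>-25)&(Q[:,2]<30)
for v in range(250,420,8):
  row=m&(P[:,4]==v)
  print(v,[tuple(Q[row&(abs(P[:,3]-u)<2)].mean(0).round(0).astype(int)) for u in(308,328,348) if (row&(abs(P[:,3]-u)<2)).any()])
"
```

```text
t 5.8833 tcp [ 0.5572 -0.0943  0.1632] gap 0.123 F [ 0.23  0.31 -0.33] xaxis yaw 4.76
shift [-10.56 -14.36   0.27]
turn [ 0.07 -0.19 -0.28]
250 []
258 []
266 []
274 [(np.int64(20), np.int64(-7), np.int64(-2)), (np.int64(21), np.int64(0), np.int64(-3)), (np.int64(20), np.int64(7), np.int64(-1))]
282 [(np.int64(18), np.int64(-7), np.int64(-4)), (np.int64(19), np.int64(0), np.int64(-5)), (np.int64(18), np.int64(7), np.int64(-4))]
290 [(np.int64(15), np.int64(-7), np.int64(-5)), (np.int64(15), np.int64(0), np.int64(-5)), (np.int64(16), np.int64(7), np.int64(-5))]
298 [(np.int64(10), np.int64(-7), np.int64(1)), (np.int64(10), np.int64(0), np.int64(1)), (np.int64(10), np.int64(8), np.int64(1))]
306 [(np.int64(11), np.int64(-7), np.int64(-10)), (np.int64(7), np.int64(0), np.int64(0)), (np.int64(12), np.int64(7), np.int64(-10))]
314 [(np.int64(12), np.int64(-7), np.int64(-17)), (np.int64(5), np.int64(0), np.int64(-2)), (np.int64(12), np.int64(7), np.int64(-16))]
322 [(np.int64(11), np.int64(-6), np.int64(-22)), (np.int64(2), np.int64(0), np.int64(-4)), (np.int64(12), np.int64(7), np.int64(-22))]
330 [(np.int64(0), np.int64(0), np.int64(-6))]
338 [(np.int64(-2), np.int64(0), np.int64(-8))]
346 [(np.int64(-9), np.int64(0), np.int64(-3))]
354 []
362 []
370 []
378 []
386 []
394 []
402 []
410 []
418 []
```

Depth along the jaw plane puts the knob axis about 48° off vertical, with the disc swung to tool +x. Plan: carry it slowly to (0.44, 0.04), tilt the tool −32° about its y axis so the disc is nearly flat, touch the table, release it upright, regrip with more force and move it gently.

Request:
apply_moves([
  [[-0.5, -0.7, 0], [0, 0, 0], 1],
  [[-1.5, -2, 0], [0, -2, 0], 1],
  [[-3, -4, 0], [0, -5, 0], 1],
  [[-4.7, -6.4, 0], [0, -9, 0], 1],
  [[-6.3, -8.6, 0], [0, -14, 0], 1],
  [[-7.9, -10.8, 0], [0, -19, 0], 1],
  [[-9.2, -12.5, 0], [0, -24, 0], 1],
  [[-10.1, -13.7, 0], [0, -28, 0], 1],
  [[-10.5, -14.3, 0], [0, -31, 0], 1],
  [[-10.6, -14.4, 0], [0, -32, 0], 1],
], newtons=60)

```text
time_s: 6.82
tcp_pos: [0.437, 0.0429, 0.1597]
tcp_rot: [2.994, 0.131, -0.867]
contact_force: [-0.4, 0.4, -1.3]
finger_gap: 0.123
```

```bash
python3 -c "
from h import *
go([.44,.04,.05],.088)
grab('side','d7');grab('scene','s7')
u,v=proj('d7',[.44,.04,.16])[0].astype(int);a,b=proj('s7',[.44,.04,.16])[0].astype(int);print(u,v,a,b)
crop('d7',u-60,v-60,u+60,v+60,3.3,'t1');crop('s7',a-60,b-60,a+60,b+60,3.3,'t2')
cv2.imwrite('pics/m7.png',np.hstack([cv2.imread('pics/t1.png'),cv2.imread('pics/t2.png')]))
"
```

```text
t 6.8167 tcp [0.437  0.0429 0.1597] gap 0.123 F [-0.43  0.39 -1.29] xaxis yaw 5.07
shift [6.09 0.34 9.12]
turn [-1.300e-01  3.229e+01 -1.000e-02]
393 219 343 163
```

View pics/m7.png

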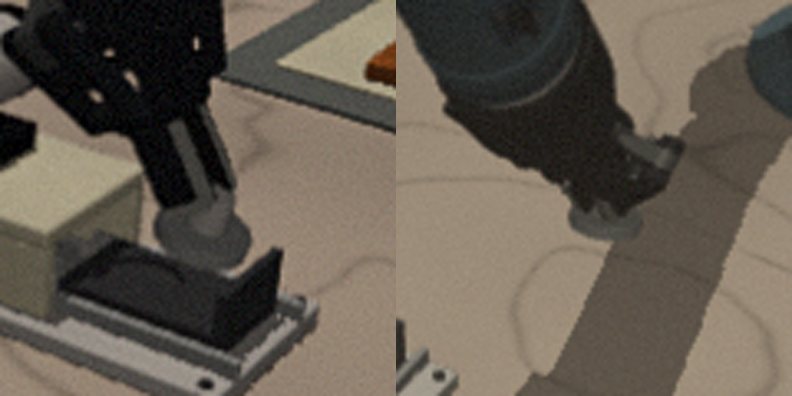

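The side and scene crops show the disc about 15° off level, low edge toward the robot, which agrees with the estimate. It will right itself on touching down. I lower it slowly.

Request:
apply_moves([
  [[0.5, 0, 0.8], [0, 0, 0], 1],
  [[1.3, 0, 2.1], [0, 0, 0], 1],
  [[2.3, 0, 3.7], [0, 0, 0], 1],
  [[3.3, 0, 5.3], [0, 0, 0], 1],
  [[4.3, 0, 6.9], [0, 0, 0], 1],
  [[5.3, 0, 8.5], [0, 0, 0], 1],
  [[6.1, 0, 9.8], [0, 0, 0], 1],
  [[6.6, 0, 10.6], [0, 0, 0], 1],
  [[6.8, 0, 10.85], [0, 0, 0], 1],
  [[6.8, 0, 10.85], [0, 0, 0], 1],
])

```text
time_s: 7.75
tcp_pos: [0.4383, 0.0402, 0.0327]
tcp_rot: [2.995, 0.124, -0.861]
contact_force: [-0.0, -0.1, -0.2]
finger_gap: 0.129
```

Request:
apply_moves([
  [[0.16, 0, 0.25], [0, 0, 0], 1],
  [[0.32, 0, 0.5], [0, 0, 0], 1],
  [[0.42, 0, 0.68], [0, 0, 0], 1],
  [[0.42, 0, 0.68], [0, 0, 0], 1],
])

```text
time_s: 8.08
tcp_pos: [0.4388, 0.0406, 0.0253]
tcp_rot: [2.996, 0.125, -0.858]
contact_force: [0.4, -0.6, -0.4]
finger_gap: 0.122
```

Request:
apply_moves([
  [[0.1, 0, 0.17], [0, 0, 0], 1],
  [[0.2, 0, 0.34], [0, 0, 0], 1],
  [[0.2, 0, 0.34], [0, 0, 0], 1],
])

```text
time_s: 8.33
tcp_pos: [0.4383, 0.0405, 0.0211]
tcp_rot: [2.995, 0.125, -0.859]
contact_force: [1.4, 0.9, -1.7]
finger_gap: 0.123
```

```bash
python3 -c "
from h import *
grab('side','d8')
v,u=np.mgrid[200:340:3,340:480:3]
P=np.array([px('d8',a,b) for a,b in zip(u.ravel(),v.ravel())])
m=(np.hypot(P[:,0]-.445,P[:,1]-.04)<.06)&(P[:,2]>.004)&(P[:,2]<.03)
print(P[m].round(3).tolist()[:60])
"
```

```text
[[0.433, 0.04, 0.029], [0.431, 0.035, 0.027], [0.446, 0.059, 0.027], [0.441, 0.058, 0.029], [0.429, 0.045, 0.028], [0.427, 0.041, 0.027], [0.449, 0.053, 0.016], [0.444, 0.053, 0.019], [0.439, 0.052, 0.022], [0.434, 0.052, 0.024], [0.433, 0.047, 0.022], [0.429, 0.045, 0.023], [0.428, 0.038, 0.019], [0.43, 0.025, 0.011], [0.446, 0.058, 0.016], [0.442, 0.055, 0.016], [0.44, 0.051, 0.015], [0.437, 0.048, 0.015], [0.432, 0.047, 0.017], [0.429, 0.044, 0.017], [0.429, 0.035, 0.012], [0.426, 0.031, 0.011], [0.444, 0.059, 0.012], [0.44, 0.058, 0.014], [0.436, 0.056, 0.014], [0.434, 0.051, 0.013], [0.431, 0.048, 0.012], [0.428, 0.044, 0.012], [0.426, 0.039, 0.01], [0.423, 0.036, 0.01], [0.421, 0.031, 0.008], [0.437, 0.061, 0.011], [0.434, 0.059, 0.012], [0.43, 0.056, 0.012], [0.427, 0.053, 0.012], [0.425, 0.048, 0.01], [0.422, 0.044, 0.01], [0.42, 0.04, 0.009], [0.432, 0.06, 0.008], [0.429, 0.058, 0.008], [0.425, 0.055, 0.009], [0.422, 0.052, 0.009], [0.42, 0.048, 0.007], [0.419, 0.041, 0.004]]
```

Disc top slopes about 14° and its low edge is 1–2 mm off the table. I press lightly, then open.

Request:
apply_moves([
  [[0.1, 0, 0.17], [0, 0, 0], 1],
  [[0.2, 0, 0.34], [0, 0, 0], 1],
  [[0.2, 0, 0.34], [0, 0, 0], 1],
  [[0.2, 0, 0.34], [0, 0, 0], 0.75],
  [[0.2, 0, 0.34], [0, 0, 0], 0.7],
  [[0.2, 0, 0.34], [0, 0, 0], 0.6],
  [[0.2, 0, 0.34], [0, 0, 0], 0.5],
  [[0.2, 0, 0.34], [0, 0, 0], 0.4],
  [[0.2, 0, 0.34], [0, 0, 0], 0.4],
], newtons=40)

```text
time_s: 9.13
tcp_pos: [0.4381, 0.0405, 0.0171]
tcp_rot: [2.995, 0.125, -0.86]
contact_force: [1.2, -0.0, 0.2]
finger_gap: 0.599
```

```bash
python3 -c "
from h import *
grab('side','d9')
v,u=np.mgrid[200:340:3,340:480:3]
P=np.array([px('d9',a,b) for a,b in zip(u.ravel(),v.ravel())])
m=(np.hypot(P[:,0]-.445,P[:,1]-.04)<.06)&(P[:,2]>.004)&(P[:,2]<.03)
print(P[m].round(3).tolist()[:60]);go([.44,.04,.1],.088)
"
```

```text
[[0.454, 0.016, 0.028], [0.45, 0.016, 0.029], [0.454, 0.016, 0.022], [0.449, 0.015, 0.024], [0.444, 0.016, 0.027], [0.44, 0.015, 0.028], [0.435, 0.013, 0.03], [0.448, 0.016, 0.019], [0.443, 0.015, 0.021], [0.439, 0.014, 0.023], [0.447, 0.042, 0.023], [0.442, 0.041, 0.024], [0.439, 0.038, 0.024], [0.436, 0.035, 0.024], [0.443, 0.048, 0.023], [0.438, 0.047, 0.024], [0.435, 0.044, 0.025], [0.433, 0.039, 0.023], [0.441, 0.049, 0.019], [0.437, 0.048, 0.02], [0.434, 0.045, 0.02], [0.432, 0.039, 0.018], [0.435, 0.025, 0.008], [0.446, 0.08, 0.028], [0.44, 0.051, 0.015], [0.437, 0.048, 0.015], [0.433, 0.045, 0.015], [0.431, 0.04, 0.013], [0.431, 0.032, 0.009], [0.428, 0.028, 0.009], [0.445, 0.074, 0.02], [0.44, 0.073, 0.022], [0.436, 0.073, 0.024], [0.432, 0.071, 0.025], [0.439, 0.051, 0.01], [0.436, 0.048, 0.01], [0.433, 0.045, 0.01], [0.43, 0.041, 0.009], [0.427, 0.038, 0.009], [0.424, 0.034, 0.009], [0.443, 0.061, 0.008], [0.439, 0.058, 0.008], [0.435, 0.056, 0.009], [0.433, 0.052, 0.008], [0.429, 0.05, 0.009], [0.427, 0.046, 0.008], [0.423, 0.043, 0.008], [0.421, 0.039, 0.007], [0.437, 0.061, 0.006], [0.433, 0.059, 0.007], [0.429, 0.057, 0.008], [0.426, 0.054, 0.008], [0.423, 0.051, 0.008], [0.42, 0.047, 0.007]]
t 9.1833 tcp [0.4382 0.0406 0.0172] gap 0.598 F [ 0.32 -0.11 -1.09] xaxis yaw 4.78
shift [-4.24  0.07 -7.11]
turn [-0.08 32.02 -0.26]
```

It's flat: disc top at 8 mm and knob top at 24 mm, near (0.441, 0.042). I back out and return to vertical.

Request:
apply_moves([
  [[0, 0, -2], [0, 0, 0], 0.4],
  [[0, 0, -5], [0, 0, 0], 0.4],
  [[-1, 0, -7], [0, 6, 0], 0.4],
  [[-2, 0, -8], [0, 12, 0], 0.4],
  [[-3, 0, -8], [0, 18, 0], 0.4],
  [[-4, 0, -7.5], [0, 25, 0], 0.4],
  [[-4.2, 0, -7.1], [0, 32, 0], 0.4],
  [[-4.2, 0, -7.1], [0, 32, 0], 0.4],
  [[-4.2, 0, -7.1], [0, 32, 0], 0.4],
])

```text
time_s: 9.93
tcp_pos: [0.4361, 0.0396, 0.0989]
tcp_rot: [3.136, 0.132, -0.008]
contact_force: [0.2, 0.6, 1.1]
finger_gap: 0.597
```

```bash
cat > knob.py <<'E'
from h import *
import sys
def knob(f,guess,zt,r=.03):
    "centroid of points within 2.5 mm of height zt about guess, by depth; and disc height"
    z,K,D,M=T(f); v,u=np.mgrid[0:480,0:640]; d=z['d'].ravel()
    q=cv2.undistortPoints(np.stack([u.ravel(),v.ravel()],1).astype(float)[:,None],K,D)[:,0]
    P=(np.c_[q,np.ones(len(q))]*d[:,None])@M[:3,:3].T+M[:3,3]
    n=np.hypot(P[:,0]-guess[0],P[:,1]-guess[1]);a=P[(n<r)&(d>0)]
    t=a[abs(a[:,2]-zt)<.0025]; print('knob top n',len(t),'mean',t.mean(0).round(4),'ext',(np.ptp(t[:,0]),np.ptp(t[:,1])))
    return a,t
E
python3 -c "
from knob import *
grab('wrist','w10')
a,t=knob('w10',(.441,.042),.024)
e=a[abs(a[:,2]-.008)<.002];print(e.mean(0),e.min(0),e.max(0))
c=t.mean(0);go([c[0],c[1],.016],.0907)"
```

```text
knob top n 608 mean [0.4405 0.0411 0.0241] ext (np.float64(0.015130782985934232), np.float64(0.015337914018688385))
[0.44175496 0.04119492 0.00820902] [0.42027477 0.02161789 0.00600962] [0.45973336 0.06060224 0.00997096]
t 9.9833 tcp [0.4396 0.0403 0.0999] gap 0.599 F [0.98 0.51 1.09] xaxis yaw 4.78
shift [ 0.11 -0.08  8.39]
turn [ 0.06  0.06 -0.42]
```

Request:
apply_moves([
  [[0.1, -0.1, 2.5], [0, 0, -0.4], 0.4],
  [[0.1, -0.1, 5], [0, 0, -0.4], 0.4],
  [[0.1, -0.1, 7.5], [0, 0, -0.4], 0.4],
  [[0.1, -0.1, 8.7], [0, 0, -0.4], 0.5],
  [[0.1, -0.1, 8.7], [0, 0, -0.4], 1],
  [[0.1, -0.1, 8.7], [0, 0, -0.4], 1],
  [[0.1, -0.1, 8.7], [0, 0, -0.4], 1],
  [[0.1, -0.1, 8.7], [0, 0, -0.4], 1],
  [[0.1, -0.1, 8.7], [0, 0, -0.4], 1],
  [[0.1, -0.1, 8.7], [0, 0, -0.4], 1],
], newtons=100)

```text
time_s: 10.82
tcp_pos: [0.4422, 0.0418, 0.0136]
tcp_rot: [3.138, 0.142, 0.003]
contact_force: [0.0, -0.2, -1.2]
finger_gap: 0.126
```

Request:
apply_moves([
  [[0, 0, -0.3], [0, 0, 0], 1],
  [[0, 0, -1], [0, 0, 0], 1],
  [[0, 0, -2], [0, 0, 0], 1],
  [[0, 0, -3.5], [0, 0, 0], 1],
  [[0, 0, -5], [0, 0, 0], 1],
  [[0, 0, -6.5], [0, 0, 0], 1],
  [[0, 0, -8], [0, 0, 0], 1],
  [[0, 0, -9], [0, 0, 0], 1],
  [[0, 0, -9.5], [0, 0, 0], 1],
  [[0, 0, -9.5], [0, 0, 0], 1],
])

```text
time_s: 11.65
tcp_pos: [0.4425, 0.0418, 0.1094]
tcp_rot: [3.138, 0.141, 0.005]
contact_force: [0.4, -0.4, -1.2]
finger_gap: 0.128
```

```bash
cat > tilt.py <<'E'
from h import *
def tilt(f):
    "depth profile in the tool frame at y=0: knob top and disc front in mm"
    z,K,D,M=T(f); p=z['p']; r=R.from_rotvec(z['r'])
    for v in range(230,380,8):
        q=r.inv().apply(px(f,327,v)-p)*1000
        if abs(q[0])<40 and -30<q[2]<35: print(v,q.round(1))
E
python3 -c "
from tilt import *
grab('wrist','w11');tilt('w11');go([.555,-.094,.105],.0907)"
```

```text
278 [16.1 -0.2  5.6]
286 [13.1 -0.2  4.8]
294 [ 9.7 -0.2  4.8]
302 [ 6.2 -0.2  5. ]
310 [ 4.5 -0.2  1.4]
318 [ 4.2 -0.2 -4.8]
326 [  4.1  -0.2 -10.8]
334 [  0.9  -0.2 -10.8]
342 [ -2.3  -0.2 -10.9]
350 [ -5.5  -0.2 -11.1]
358 [ -8.9  -0.2 -11. ]
366 [-22.9  -0.3   5.1]
t 11.7 tcp [0.4417 0.0417 0.1084] gap 0.127 F [-0.73 -0.26 -0.64] xaxis yaw 5.16
shift [10.06 14.54  0.36]
turn [ 0.02 -0.08 -0.03]
```

Level this time: the disc face is at a constant tool z of 5 mm and the knob top at −11 mm. I carry it gently over the nest.

Request:
apply_moves([
  [[0.2, 0.3, 0], [0, 0, 0], 1],
  [[0.7, 1, 0], [0, 0, 0], 1],
  [[1.5, 2.1, 0], [0, 0, 0], 1],
  [[2.4, 3.4, 0], [0, 0, 0], 1],
  [[3.3, 4.7, 0], [0, 0, 0], 1],
  [[4.2, 6.0, 0], [0, 0, 0], 1],
  [[5.1, 7.4, 0], [0, 0, 0], 1],
  [[6.0, 8.7, 0], [0, 0, 0], 1],
  [[6.9, 9.9, 0], [0, 0, 0], 1],
  [[7.6, 10.9, 0], [0, 0, 0], 1],
])

```text
time_s: 12.53
tcp_pos: [0.5283, -0.0619, 0.1078]
tcp_rot: [3.138, 0.139, 0.001]
contact_force: [-0.3, -0.0, -1.0]
finger_gap: 0.128
```

Request:
apply_moves([
  [[0.7, 1.0, 0], [0, 0, 0], 1],
  [[1.3, 1.9, 0], [0, 0, 0], 1],
  [[1.8, 2.6, 0], [0, 0, 0], 1],
  [[2.2, 3.2, 0], [0, 0, 0], 1],
  [[2.4, 3.5, 0], [0, 0, 0], 1],
  [[2.5, 3.6, 0], [0, 0, 0], 1],
  [[2.5, 3.6, 0], [0, 0, 0], 1],
  [[2.5, 3.6, 0], [0, 0, 0], 1],
])

```text
time_s: 13.2
tcp_pos: [0.5547, -0.0928, 0.1078]
tcp_rot: [-3.138, -0.143, 0.001]
contact_force: [-0.2, 1.0, -0.2]
finger_gap: 0.133
```

```bash
python3 -c "
from tilt import *
grab('wrist','w12');tilt('w12');go([.5558,-.094,.042],.0907)"
```

```text
278 [16.2 -0.2  5.2]
286 [12.8 -0.2  5.3]
294 [ 9.5 -0.2  5.2]
302 [ 6.2 -0.2  4.9]
310 [ 4.5 -0.2  1.4]
318 [ 4.4 -0.2 -5.1]
326 [  4.   -0.2 -10.6]
334 [  0.8  -0.2 -10.6]
342 [ -2.2  -0.2 -11.1]
350 [ -5.7  -0.2 -10.7]
358 [ -8.9  -0.2 -11. ]
366 [-23.   -0.3   5.3]
t 13.25 tcp [ 0.5546 -0.0927  0.1078] gap 0.128 F [ 0.19 -0.55 -0.64] xaxis yaw 5.24
shift [0.11 0.14 6.58]
turn [-0.02  0.03  0.04]
```

Request:
apply_moves([
  [[0.1, 0.1, 0.4], [0, 0, 0], 1],
  [[0.1, 0.1, 1.2], [0, 0, 0], 1],
  [[0.1, 0.1, 2.2], [0, 0, 0], 1],
  [[0.1, 0.1, 3.3], [0, 0, 0], 1],
  [[0.1, 0.1, 4.4], [0, 0, 0], 1],
  [[0.1, 0.1, 5.5], [0, 0, 0], 1],
  [[0.1, 0.1, 6.2], [0, 0, 0], 1],
  [[0.1, 0.1, 6.6], [0, 0, 0], 1],
  [[0.1, 0.1, 6.6], [0, 0, 0], 1],
])

```text
time_s: 14.0
tcp_pos: [0.555, -0.0942, 0.0403]
tcp_rot: [-3.138, -0.142, 0.004]
contact_force: [-0.5, -0.1, -0.9]
finger_gap: 0.131
```

Request:
apply_moves([
  [[0, 0, 0.2], [0, 0, 0], 1],
  [[0, 0, 0.4], [0, 0, 0], 1],
  [[0, 0, 0.6], [0, 0, 0], 1],
  [[0, 0, 0.6], [0, 0, 0], 1],
  [[0, 0, 0.6], [0, 0, 0], 1],
])

```text
time_s: 14.42
tcp_pos: [0.5562, -0.0945, 0.036]
tcp_rot: [3.138, 0.142, 0.001]
contact_force: [0.3, 0.0, -1.5]
finger_gap: 0.129
```

```bash
python3 -c "
from tilt import *
grab('wrist','w13');tilt('w13');go([.5558,-.094,.034],.0907)"
```

```text
246 [ 39.4  -0.1 -28. ]
254 [ 37.   -0.1 -28.3]
262 [ 34.5  -0.1 -28.2]
270 [ 32.   -0.1 -28.2]
278 [ 29.2  -0.1 -27.7]
286 [ 26.5  -0.1 -27.4]
294 [ 9.6 -0.2  5.1]
302 [ 6.2 -0.2  5.1]
310 [ 4.3 -0.2  1.8]
318 [ 4.2 -0.2 -4.6]
326 [  4.   -0.2 -10.5]
334 [  0.9  -0.2 -10.8]
342 [ -2.   -0.2 -11.3]
350 [ -5.4  -0.2 -11.2]
358 [ -8.9  -0.2 -10.9]
366 [-23.3  -0.3   5.7]
374 [-30.   -0.3   9.8]
t 14.4667 tcp [ 0.5563 -0.0945  0.0361] gap 0.131 F [-0.47 -0.2  -1.59] xaxis yaw 5.17
shift [-0.05 -0.05  0.21]
turn [ 0.01 -0.03 -0.03]
```

The disc underside is at 22.5 mm, below the rim, with no side force. The housing edge at tool x +26 also puts the nest centre under the knob. I seat it and let go.

Request:
apply_moves([
  [[0, 0, 0.1], [0, 0, 0], 1],
  [[0, 0, 0.2], [0, 0, 0], 1],
  [[0, 0, 0.2], [0, 0, 0], 1],
  [[0, 0, 0.2], [0, 0, 0], 0.75],
  [[0, 0, 0.2], [0, 0, 0], 0.6],
  [[0, 0, 0.2], [0, 0, 0], 0.4],
  [[0, 0, 0.2], [0, 0, 0], 0.4],
  [[0, 0, 0.2], [0, 0, 0], 0.4],
  [[0, 0, 0.2], [0, 0, 0], 0.4],
], newtons=40)

```text
time_s: 15.22
tcp_pos: [0.5561, -0.0944, 0.0338]
tcp_rot: [-3.138, -0.142, 0.0]
contact_force: [0.2, -0.5, -0.8]
finger_gap: 0.6
```

Request:
apply_moves([
  [[0, 0, -1], [0, 0, 0], 0.4],
  [[0, 0, -3], [0, 0, 0], 0.4],
  [[0, 0, -6], [0, 0, 0], 0.4],
  [[0, 0, -9], [0, 0, 0], 0.4],
  [[-2, 0, -11], [0, 0, 0], 0.4],
  [[-5, 0, -11], [0, 0, 0], 0.4],
  [[-8, 0, -11], [0, 0, 0], 0.7],
  [[-10, 0, -11], [0, 0, 0], 1],
  [[-10, 0, -11], [0, 0, 0], 1],
  [[-10, 0, -11], [0, 0, 0], 1],
])

```text
time_s: 16.05
tcp_pos: [0.4557, -0.1038, 0.1445]
tcp_rot: [3.137, 0.14, 0.001]
contact_force: [1.0, 0.5, 0.6]
finger_gap: 0.036
```

```bash
python3 -c "
from knob import *
grab('wrist','w14')
a,t=knob('w14',(.5535,-.094),.045)
e=a[abs(a[:,2]-.029)<.0015];print('disc',len(e),e.mean(0),e.min(0),e.max(0))
A=np.c_[e[:,:2]-e[:,:2].mean(0),np.ones(len(e))];print('slope',np.linalg.lstsq(A,e[:,2],rcond=None)[0])
go([.475,-.1,.04],.0907)
crop('w14',170,0,490,240,2.5,'w14c')"
```

```text
knob top n 681 mean [ 0.553  -0.0946  0.0451] ext (np.float64(0.015855117817127784), np.float64(0.015292135797271705))
disc 2986 [ 0.55290677 -0.0946248   0.02911307] [ 0.52499693 -0.12367387  0.02750101] [ 0.58303078 -0.06538161  0.03049729]
slope [-0.00297616 -0.00076571  0.02911307]
t 16.1 tcp [ 0.4571 -0.1036  0.1447] gap 0.003 F [-0.3   0.9  -0.42] xaxis yaw 5.16
shift [ 1.79 -0.2  10.47]
turn [ 0.05 -0.12 -0.03]
```

View pics/w14c.png

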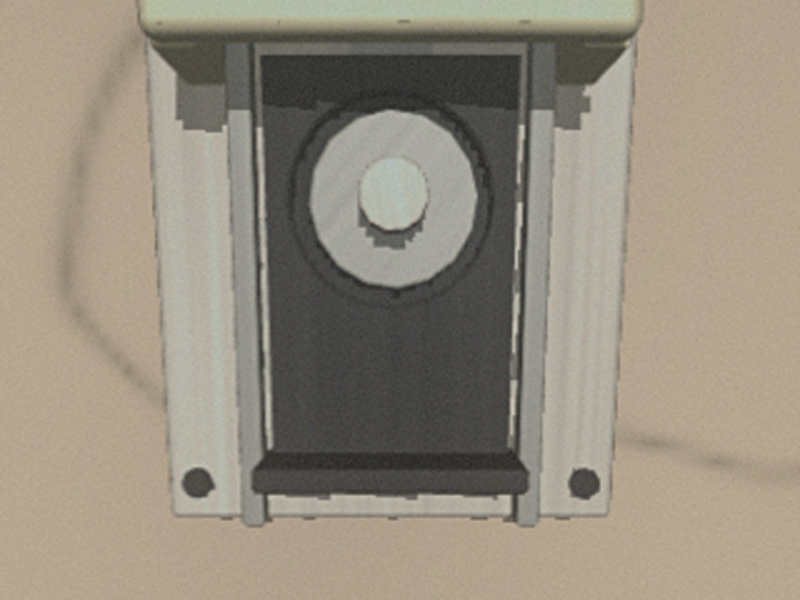

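The standard lies flat and concentric in the nest: disc centre (393,195), nest ring around it, shuttle still fully out with the plate at (390,475). Depth agrees: disc top at 29 mm, slope 0.003, and about 0.5 mm off centre. Now the shut fingers go down in front of the plate.

```bash
python3 -c "
from h import *
go([.4625,-.1027,.024],.0907)"
```

```text
t 16.1 tcp [ 0.4571 -0.1036  0.1447] gap 0.003 F [-0.3   0.9  -0.42] xaxis yaw 5.16
shift [ 0.52 -0.05 12.07]
turn [ 0.05 -0.12 -0.03]
```

Request:
apply_moves([
  [[0.5, -0.1, 3], [0, 0, 0], 1],
  [[0.5, -0.1, 6], [0, 0, 0], 1],
  [[0.5, -0.1, 9], [0, 0, 0], 1],
  [[0.5, -0.1, 11], [0, 0, 0], 1],
  [[0.5, -0.1, 12], [0, 0, 0], 1],
  [[0.5, -0.1, 12], [0, 0, 0], 1],
  [[0.5, -0.1, 12], [0, 0, 0], 1],
])

```text
time_s: 16.68
tcp_pos: [0.4626, -0.1016, 0.024]
tcp_rot: [-3.138, -0.143, -0.001]
contact_force: [0.0, 0.5, 0.4]
finger_gap: 0.003
```

Request:
apply_moves([
  [[0.3, 0, 0], [0, 0, 0], 1],
  [[0.6, 0, 0], [0, 0, 0], 1],
  [[0.9, 0, 0], [0, 0, 0], 1],
  [[1.1, 0, 0], [0, 0, 0], 1],
  [[1.3, 0, 0], [0, 0, 0], 1],
  [[1.5, 0, 0], [0, 0, 0], 1],
  [[1.7, 0, 0], [0, 0, 0], 1],
  [[1.9, 0, 0], [0, 0, 0], 1],
  [[2.1, 0, 0], [0, 0, 0], 1],
  [[2.3, 0, 0], [0, 0, 0], 1],
])

```text
time_s: 17.52
tcp_pos: [0.4835, -0.1002, 0.0235]
tcp_rot: [3.138, 0.141, -0.003]
contact_force: [-3.0, -0.6, 2.5]
finger_gap: -0.003
```

In contact at about 3 N. I go on to roughly 30 mm of travel, short of the earliest possible latch.

Request:
apply_moves([
  [[0.2, 0, 0], [0, 0, 0], 1],
  [[0.4, 0, 0], [0, 0, 0], 1],
  [[0.7, 0, 0], [0, 0, 0], 1],
  [[1.0, 0, 0], [0, 0, 0], 1],
  [[1.3, 0, 0], [0, 0, 0], 1],
  [[1.6, 0, 0], [0, 0, 0], 1],
  [[1.8, 0, 0], [0, 0, 0], 1],
  [[2.0, 0, 0], [0, 0, 0], 1],
  [[2.2, 0, 0], [0, 0, 0], 1],
  [[2.2, 0, 0], [0, 0, 0], 1],
])

```text
time_s: 18.35
tcp_pos: [0.5065, -0.0981, 0.0236]
tcp_rot: [-3.138, -0.142, -0.0]
contact_force: [-3.3, -2.7, -1.1]
finger_gap: 0.001
```

```bash
python3 -c "
from h import *
go([.5166,-.0977,.024],.0907)
grab('side','d15');from fit import W
p=[0.60314334,-.08973963,.0907]
# plate top inner edge position: scan loader x by depth at z~.05
z,K,D,M=T('d15');v,u=np.mgrid[190:300:1,340:460:1];d=z['d'][190:300,340:460].ravel()
q=cv2.undistortPoints(np.stack([u.ravel(),v.ravel()],1).astype(float)[:,None],K,D)[:,0]
P=(np.c_[q,np.ones(len(q))]*d[:,None])@M[:3,:3].T+M[:3,3]-np.r_[p[:2],0]
c,s=np.cos(p[2]),np.sin(p[2]);X=P[:,0]*c+P[:,1]*s;Y=-P[:,0]*s+P[:,1]*c
m=(abs(Y)<.034)&(P[:,2]>.032)&(P[:,2]<.05)&(X<-.03)&(X>-.13)&(abs(Y)>.018);print(m.sum(),np.percentile(X[m],[5,25,50,75,95]) if m.any() else 0)
"
```

```text
t 18.35 tcp [ 0.5065 -0.0981  0.0236] gap 0.001 F [-3.3  -2.67 -1.07] xaxis yaw 5.17
shift [ 1.01  0.06 -0.04]
turn [-0.   -0.02 -0.03]
65 [-0.08624581 -0.08587321 -0.08499863 -0.08309341 -0.08043603]
```

Travel is about 30 mm, and the side depth puts the plate near x = −85 mm, which agrees. Now small steps, feeling for the stop.

Request:
apply_moves([
  [[0.1, 0, 0], [0, 0, 0], 1],
  [[0.2, 0, 0], [0, 0, 0], 1],
  [[0.3, 0, 0], [0, 0, 0], 1],
  [[0.4, 0, 0], [0, 0, 0], 1],
  [[0.5, 0, 0], [0, 0, 0], 1],
  [[0.6, 0, 0], [0, 0, 0], 1],
  [[0.7, 0, 0], [0, 0, 0], 1],
  [[0.8, 0, 0], [0, 0, 0], 1],
  [[0.8, 0, 0], [0, 0, 0], 1],
])

```text
time_s: 19.15
tcp_pos: [0.5126, -0.0975, 0.0236]
tcp_rot: [3.138, 0.141, -0.006]
contact_force: [-6.9, -2.6, 1.9]
finger_gap: 0.002
```

Request:
apply_moves([
  [[0.1, 0, 0], [0, 0, 0], 1],
  [[0.2, 0, 0], [0, 0, 0], 1],
  [[0.3, 0, 0], [0, 0, 0], 1],
  [[0.3, 0, 0], [0, 0, 0], 1],
])

```text
time_s: 19.48
tcp_pos: [0.5153, -0.0973, 0.0236]
tcp_rot: [3.138, 0.141, -0.007]
contact_force: [-7.4, -2.6, 1.8]
finger_gap: -0.001
```

Request:
apply_moves([
  [[0.1, 0, 0], [0, 0, 0], 1],
  [[0.2, 0, 0], [0, 0, 0], 1],
  [[0.3, 0, 0], [0, 0, 0], 1],
  [[0.3, 0, 0], [0, 0, 0], 1],
])

```text
time_s: 19.82
tcp_pos: [0.5181, -0.097, 0.0236]
tcp_rot: [3.138, 0.141, -0.007]
contact_force: [-7.9, -2.6, 2.4]
finger_gap: -0.003
```

Request:
apply_moves([
  [[0.1, 0, 0], [0, 0, 0], 1],
  [[0.2, 0, 0], [0, 0, 0], 1],
  [[0.3, 0, 0], [0, 0, 0], 1],
  [[0.3, 0, 0], [0, 0, 0], 1],
])

```text
time_s: 20.15
tcp_pos: [0.5209, -0.0968, 0.0236]
tcp_rot: [3.138, 0.141, -0.008]
contact_force: [-8.4, -3.0, 2.7]
finger_gap: -0.002
```

Request:
apply_moves([
  [[0.1, 0, 0], [0, 0, 0], 1],
  [[0.2, 0, 0], [0, 0, 0], 1],
  [[0.3, 0, 0], [0, 0, 0], 1],
  [[0.3, 0, 0], [0, 0, 0], 1],
])

```text
time_s: 20.48
tcp_pos: [0.5238, -0.0965, 0.0236]
tcp_rot: [3.138, 0.141, -0.008]
contact_force: [-8.1, -2.8, 3.4]
finger_gap: 0.001
```

Request:
apply_moves([
  [[0.1, 0, 0], [0, 0, 0], 1],
  [[0.2, 0, 0], [0, 0, 0], 1],
  [[0.3, 0, 0], [0, 0, 0], 1],
  [[0.3, 0, 0], [0, 0, 0], 1],
])

```text
time_s: 20.82
tcp_pos: [0.5274, -0.0962, 0.0236]
tcp_rot: [3.138, 0.141, -0.006]
contact_force: [-6.4, -1.6, 1.2]
finger_gap: -0.006
```

The force dropped from 8.4 to 6.4 N, so the latch has probably snapped in. The stop should be within 3 mm, so I use finer steps.

Request:
apply_moves([
  [[0.05, 0, 0], [0, 0, 0], 1],
  [[0.1, 0, 0], [0, 0, 0], 1],
  [[0.15, 0, 0], [0, 0, 0], 1],
  [[0.15, 0, 0], [0, 0, 0], 1],
])

```text
time_s: 21.15
tcp_pos: [0.529, -0.0961, 0.0236]
tcp_rot: [3.138, 0.141, -0.006]
contact_force: [-5.8, -2.6, 1.6]
finger_gap: -0.003
```

Request:
apply_moves([
  [[0.05, 0, 0], [0, 0, 0], 1],
  [[0.1, 0, 0], [0, 0, 0], 1],
  [[0.15, 0, 0], [0, 0, 0], 1],
  [[0.15, 0, 0], [0, 0, 0], 1],
])

```text
time_s: 21.48
tcp_pos: [0.5305, -0.0959, 0.0236]
tcp_rot: [3.138, 0.141, -0.006]
contact_force: [-6.7, -3.2, 1.4]
finger_gap: 0.004
```

Request:
apply_moves([
  [[0.05, 0, 0], [0, 0, 0], 1],
  [[0.1, 0, 0], [0, 0, 0], 1],
  [[0.15, 0, 0], [0, 0, 0], 1],
  [[0.15, 0, 0], [0, 0, 0], 1],
])

```text
time_s: 21.82
tcp_pos: [0.5319, -0.0958, 0.0236]
tcp_rot: [3.138, 0.141, -0.006]
contact_force: [-7.2, -1.4, 2.5]
finger_gap: 0.004
```

Request:
apply_moves([
  [[0.05, 0, 0], [0, 0, 0], 1],
  [[0.1, 0, 0], [0, 0, 0], 1],
  [[0.15, 0, 0], [0, 0, 0], 1],
  [[0.2, 0, 0], [0, 0, 0], 1],
  [[0.2, 0, 0], [0, 0, 0], 1],
])

```text
time_s: 22.23
tcp_pos: [0.5343, -0.0956, 0.0236]
tcp_rot: [3.138, 0.141, -0.004]
contact_force: [-5.9, -2.7, 1.5]
finger_gap: 0.003
```

Request:
apply_moves([
  [[0.1, 0, 0], [0, 0, 0], 1],
  [[0.2, 0, 0], [0, 0, 0], 1],
  [[0.3, 0, 0], [0, 0, 0], 1],
  [[0.3, 0, 0], [0, 0, 0], 1],
])

```text
time_s: 22.57
tcp_pos: [0.5379, -0.0952, 0.0236]
tcp_rot: [3.138, 0.141, -0.002]
contact_force: [-5.1, -2.6, -0.0]
finger_gap: 0.0
```

```bash
cat > plate.py <<'E'
from h import *
import sys
p=[0.60314334,-.08973963,.0907]
def lo(f):
    z,K,D,M=T(f);v,u=np.mgrid[0:480,0:640];d=z['d'].ravel()
    q=cv2.undistortPoints(np.stack([u.ravel(),v.ravel()],1).astype(float)[:,None],K,D)[:,0]
    P=(np.c_[q,np.ones(len(q))]*d[:,None])@M[:3,:3].T+M[:3,3]-np.r_[p[:2],0]
    c,s=np.cos(p[2]),np.sin(p[2]);return np.c_[P[:,0]*c+P[:,1]*s,-P[:,0]*s+P[:,1]*c,P[:,2]][d>0]
f=sys.argv[1];grab('side',f);L=lo(f)
m=(abs(L[:,1])<.034)&(abs(L[:,1])>.018)&(L[:,2]>.032)&(L[:,2]<.05)&(L[:,0]<-.024)&(L[:,0]>-.13)
print(m.sum(),np.percentile(L[m,0],[5,25,50,75,95]) if m.any() else 0)
m=(np.hypot(L[:,1],0)<.012)&(L[:,2]>.04)&(L[:,2]<.05)&(L[:,0]<-.024)&(L[:,0]>-.13);print('knob/finger',m.sum(),np.percentile(L[m,0],[5,50,95]) if m.any() else 0)
s=sense();print(s['time_s'],s['tcp_pos'],s['contact_force'],s['tau'].round(2))
E
python3 plate.py d16
```

```text
61 [-0.05460291 -0.05391356 -0.05327465 -0.0518696  -0.04896109]
knob/finger 48 [-0.07698069 -0.07379925 -0.05338048]
22.6167 [ 0.53797668 -0.09526906  0.02364273] [-5.38782319 -1.82347348 -0.39440831] [-1.800e+00 -4.081e+01 -5.950e+00 -2.052e+01 -3.200e-01 -1.560e+00
  3.000e-02]
```

The plate is at about −54.6 mm (61 mm of travel), so it follows the fingers and the stop isn't reached yet.

Request:
apply_moves([
  [[0.1, 0, 0], [0, 0, 0], 1],
  [[0.2, 0, 0], [0, 0, 0], 1],
  [[0.3, 0, 0], [0, 0, 0], 1],
  [[0.3, 0, 0], [0, 0, 0], 1],
])

```text
time_s: 22.95
tcp_pos: [0.5394, -0.0951, 0.0236]
tcp_rot: [3.138, 0.141, -0.008]
contact_force: [-8.1, -2.4, 3.5]
finger_gap: -0.001
```

Request:
apply_moves([
  [[0.05, 0, 0], [0, 0, 0], 1],
  [[0.1, 0, 0], [0, 0, 0], 1],
  [[0.15, 0, 0], [0, 0, 0], 1],
  [[0.15, 0, 0], [0, 0, 0], 1],
])

```text
time_s: 23.28
tcp_pos: [0.5394, -0.0951, 0.0236]
tcp_rot: [3.138, 0.141, -0.013]
contact_force: [-10.9, -2.0, 6.6]
finger_gap: 0.004
```

The position hasn't moved and the force is up, so this looks like the stop. One more small nudge to confirm.

Request:
apply_moves([
  [[0.05, 0, 0], [0, 0, 0], 1],
  [[0.1, 0, 0], [0, 0, 0], 1],
  [[0.15, 0, 0], [0, 0, 0], 1],
  [[0.2, 0, 0], [0, 0, 0], 1],
  [[0.2, 0, 0], [0, 0, 0], 1],
])

```text
time_s: 23.7
tcp_pos: [0.5394, -0.0951, 0.0236]
tcp_rot: [3.137, 0.14, -0.02]
contact_force: [-14.3, -2.4, 11.4]
finger_gap: 0.001
```

Hard against the stop at about 14 N. I ease back slowly and check that the latch holds.

Request:
apply_moves([
  [[-0.2, 0, 0], [0, 0, 0], 1],
  [[-0.4, 0, 0], [0, 0, 0], 1],
  [[-0.6, 0, 0], [0, 0, 0], 1],
  [[-0.8, 0, 0], [0, 0, 0], 1],
  [[-1.0, 0, 0], [0, 0, 0], 1],
  [[-1.2, 0, 0], [0, 0, 0], 1],
  [[-1.5, 0, 0], [0, 0, 0], 1],
  [[-2, 0, 0], [0, 0, 0], 1],
  [[-2.5, 0, 0], [0, 0, 0], 1],
  [[-2.5, 0, 0], [0, 0, 0], 1],
])

```text
time_s: 24.53
tcp_pos: [0.5194, -0.0965, 0.0239]
tcp_rot: [-3.138, -0.142, 0.0]
contact_force: [-0.9, -0.2, -0.0]
finger_gap: 0.002
```

```bash
python3 plate.py d17
```

```text
70 [-0.05620685 -0.05574179 -0.05502336 -0.05342567 -0.05104708]
knob/finger 63 [-0.09502765 -0.0902873  -0.05445697]
24.5833 [ 0.51983415 -0.09655832  0.02395827] [ 0.16288955 -0.53272903 -0.52438209] [-3.000e-02 -3.834e+01 -3.730e+00 -1.696e+01 -0.000e+00  1.000e-02
  0.000e+00]
```

The plate stays at −56 mm (about 60 mm in) with the fingers 17 mm clear and no force, so it has latched. I retract fully, check once more and hand in.

Request:
apply_moves([
  [[-2, 0, 0], [0, 0, 0], 1],
  [[-4, 0, -1], [0, 0, 0], 1],
  [[-5, 0, -4], [0, 0, 0], 1],
  [[-5, 0, -8], [0, 0, 0], 1],
  [[-5, 0, -10], [0, 0, 0], 1],
  [[-5, 0, -10], [0, 0, 0], 1],
  [[-5, 0, -10], [0, 0, 0], 1],
  [[-5, 0, -10], [0, 0, 0], 1],
])

```text
time_s: 25.25
tcp_pos: [0.4699, -0.1011, 0.1234]
tcp_rot: [-3.138, -0.142, 0.001]
contact_force: [-0.2, -0.4, -0.6]
finger_gap: -0.002
```

```bash
python3 plate.py d18 && python3 -c "
from h import *
print(px('d18',229,278),px('d1',229,278),px('d18',150,350),px('d1',150,350),px('d18',226,408),px('d1',226,408))
print(sign_off())"
```

```text
91 [-0.05655124 -0.05612549 -0.05549732 -0.05426473 -0.05070186]
knob/finger 32 [-0.05717002 -0.05558395 -0.05473813]
25.3 [ 0.46931462 -0.10098298  0.12268933] [ 0.36890413  0.1833908  -0.10645018] [ 2.000e-02 -3.073e+01 -2.260e+00 -2.098e+01  1.000e-02 -3.000e-02
 -0.000e+00]
[0.6107696  0.18480194 0.05806785] [0.61054843 0.18497542 0.05825347] [0.57972488 0.33957485 0.04055794] [0.58023895 0.33932138 0.04007647] [0.46404163 0.31874738 0.01038131] [0.46364487 0.31903606 0.01091843]
the job is handed in; nothing more can be done
None
```

The steel standard was laid knob up in the nest of the pulled-out shuttle and let go, and the shuttle is now latched in on its own. I handed the job in at about 25 s of the 48 s allowed.

- **One mishap, mended:** on the first carry the standard pitched about 48° forward in the jaws because I moved too fast for the grip. I spotted it over the nest, righted it on free table, gripped it harder and carried it slowly.
- **Placing:** the close view and depth showed the standard flat (slope about 0.003) and under 1 mm off the nest centre, with the shuttle still out.
- **Push:** I felt the stop at about 63 mm of travel and eased up to about 14 N along the push (peak reading about 18 N in all), against the 30 N limit.
- **Last checks:** with the arm clear, the shuttle stayed about 60 mm in. Depth at single points on the blank, weight and jar was unchanged to within 1 mm.
- **Not checked or unclear:**
  - The standard is now hidden inside the tunnel, so I could not see it again after the push.
  - The push force also dipped near 50 mm, which I took for the latch at first; the stop showed that it was not.

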